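# Fit and hold the pump knob of the portion filler

### The arm

A 6-joint arm with a two-finger parallel gripper is mounted at the origin on the work surface. World frame = base frame: x ahead of the robot, y to its left, z up, the work surface at z = 0. Lengths are in mm, angles in degrees, forces in N, time in s.
With the tool pointing down it reaches from about 350 to 850 mm from the base axis. Payload 8.1 kg.
Tool frame: the origin (TCP) lies between the finger pads; the fingertips stand 22 mm ahead of it and the grasp point (between the pads) lies 3 mm ahead of it; z points along the fingers, y is the direction in which the jaws open and shut (so a half turn about z gives the same grasp; the last joint's range is limited). The gripper opens to 85 mm and grips with 20 to 120 N. Pads are 22 mm wide; open, the fingers measure 114 mm over their backs; the gripper's body (76 mm by 85 mm) begins 54 mm behind the grasp point. The pads swing forward as they close: fully open they stand 13 mm farther back than shut.
Start: joints at [-70.955, 7.471, 85.268, -0, 87.261, -4.893], TCP at [243.47, -548.386, 253.292] pointing down, gripper open.
Joint ranges: [-169.43, 169.43], [-51.17, 129.36], [1.28, 143.12], [-76.62, 256.62], [0, 156.53], [-152.29, 152.29]. Speed limits (degrees/s): [136.94, 136.94, 159.86, 180, 180, 180].

### API

Orientations are given as [roll, pitch, yaw] about the fixed x, y, z axes, in that order (R = Rz(yaw) Ry(pitch) Rx(roll)).
In Python, from bench import r gives the robot as it stands.
- The arm moves only by the tool drive_tool, never from a script. Its argument "moves" is a list of rows, each a list of 2 entries, a list of its own where there are three numbers: the shift along the world's x, y, z in mm, then the turn about the world's z in degrees. A call has exactly 8 rows; each row is the pose to reach, as a shift and turn from the pose commanded when the call began; what a row does not reach only later rows make up. A row lasts 1/12 s, in which the tool goes at most 41.7 mm and 7.16 degrees, less where a joint would pass 70% of its speed; a pose out of reach is approached as far as the arm can. A call with a gripper value outside its range is refused whole. "fingers" is the finger opening in mm, from 0 to 85.4, set as the call begins (left out, the last holds). The fingers move at their own pace and stop on an object; "squeeze" is the grip in N (left out, the last holds). Time passes only in rows, so rows that repeat a pose let the fingers close, or fill a call up. It gives the time, the measured TCP pose, the force and the opening at its end, in the units of the state.
- r.sense(): the state, without advancing time (a new reading comes with each control period).
- r.snapshot(name): name is "scene" or "top" or "wrist"; returns a dict with "pixels" (420x560x3 uint8, red, green, blue), "camera_matrix" (3x3 intrinsics, pixels), "k1" (the pictures are not rectified: a ray, as slopes to the right and down, at radius r is drawn at 1 + k1 r^2 times it, then the intrinsics apply), "xyz" and "orientation" of the camera in the world. Camera axes: x right, y down, z forward; pixel columns grow to the right and rows downward; lengths in mm; the calibration is good to about 2 mm. A picture is of the moment at which its call begins. There is no depth.
- r.hand_in(): hands the job in, once; it reports no verdict.
The state is a dict: "time": time; "joint_pos": joint angles; "qd": joint speeds; "joint_efforts": joint torques, N m; "tool_pos": TCP position; "tcp_rot": TCP orientation; "ft_force": force on the tool from outside, world axes, zero at the start; "wrist_torque": the same for the moment, N m; "finger_gap": finger opening in mm.
Only numpy, scipy, OpenCV 4.12 (cv2) and the standard library are available. Lean on these libraries where they do the work, as an engineer would, in place of code of your own. Each camera call takes 0.05 s, during which the arm holds its last target.

### The job

Run the portion filler on the steel worktop: first slide the white mould carriage by its handle until the cross on it sits right under the tip of the spout. Then pick up the loose black pointer knob, turn it so that its D-bore matches the brass D-shaft on the filler, push it on fully home against the collar and press it down to the bottom of its sprung travel: the pump runs only while pressed, so finish still holding the knob pressed down. Leave the carriage aligned and do not disturb the other things on the table.

Things in the scene. Friction and masses are not known exactly. Their poses are not given: they have to be found in the camera images.
- filler: Portion filler, a fixed steel machine. Origin on the table; x along the carriage track, away from the robot; y left. Pump housing: flat-topped box 85 mm high, x -95 to 170 mm, y 55 to 195 mm; D-shaft on its top at (-30, 125) mm; round hopper lid (88 mm wide, top 120 mm up) 145 mm behind the shaft. Low track: x -200 to 120, y -110 to 50 mm, to the right. Yaw within 0.15 rad.
- spout_tip (a point): The fixed tip of the spout: a downward cone 6 mm wide at its end, 48 mm above the table, at (0, -30) mm in the filler's frame, 12 mm above the carriage plate. Axes as the filler. The spout's 14 mm pipe comes level from the housing along -y, its top 77 mm above the table, and bends down here.
- carriage (a joint): Position of the white carriage on its track, in m: 0 at the stop nearest the robot, 0.15 at the far stop, growing along the filler's +x. The cross is exactly under the spout tip at 0.10. It starts between 0 and 0.055. Slides with about 3 N of friction and stays where it is left.
- mark (a point): Centre of the dark cross (30 mm arms, inside a 52 mm ring) on top of the white carriage plate (150 x 130 x 12 mm, top 36 mm above the table). Axes as the filler. The cross lies 20 mm beyond the plate's centre.
- handle_top (a point): Centre of the top of the carriage's handle, an upright round dark post 16 mm in diameter rising 50 mm from the plate to 86 mm above the table. It stands 75 mm nearer the robot and 45 mm to the right (-y) of the cross, in the filler's frame. Axes as the filler.
- collar (a point): Centre of the top face of the 38 mm collar at the foot of the D-shaft; 97 mm above the table, 12 mm above the housing top, when not pressed. z: shaft axis, up. The brass shaft rises 16 mm from here, 15 mm in diameter, one flat all along it facing +x, 3 mm from the axis; top 3 mm tapered. The flat faces within 0.4 rad of the filler's +x and stays so (turning it takes 0.5 N m).
- shaft (a joint): How far the shaft and its collar are pressed down, in m: 0 free, 0.006 at the bottom. Spring: about 2 N to start, 7 N at the bottom.
- knob: Loose black knob, house-shaped from above, open side down. Origin: centre of the underside, on the bore axis; z up, x to the nose. 44 mm high, 60 g; flat sides at y = +-15 mm (x -20 to 20), back at x = -20 mm. Blind D-bore from below: 20 mm deep, 17 mm wide, flat on the nose side 4 mm from the axis. Home: its x along the collar's x, underside on the collar.
- knob_nose (a point): The tip of the knob's pointed nose, on its top edge: 34.5 mm from the bore axis, 44 mm above the underside. A thin white line on the knob's top runs to it. Fully home, the nose points the way the shaft's flat faces.
- jar: Bystander: amber glass jar, 66 mm wide, 90 mm high. Origin: centre of its underside.
- jug: Bystander: steel mug, 76 mm wide, 95 mm high, one handle. Origin: centre of its underside.
- cup: Bystander: paper-coloured tub cup, 68 mm wide, 70 mm high. Origin: centre of its underside.
- syrup: Bystander: brownish-red syrup bottle, 60 mm wide, 170 mm high. Origin: centre of its underside.
- spatula: Bystander: wooden-handled spatula lying on the table across the robot's front. Origin: under its middle.
- spoon: Bystander: steel spoon lying on the table at the left. Origin: under its middle.
- seal: Bystander: black rubber seal ring lying flat, 44 mm wide, 8 mm high. Origin: centre of its underside.
Things that resemble listed ones, but are neither listed nor needed, are in the scene too. What is meant by the knob is not blue, and is the smaller of those in its own colour.

How it is judged:
By the outcome, as a careful person would: the job done as asked, in the order asked, and still so for the second after the job is handed in, while the arm keeps its last pose, push and grip.
It also fails if it takes over 58 s, if anything falls off the work surface, if the arm or the gripper's body presses on something with over 40 N, if the wrist force passes 120 N, or if a joint passes its speed limit or range.

## Working session

There is one attempt and no reset: what is moved stays moved. The work goes in short steps, Python scripts to look and compute and a tool call to move; the robot and the scene stay as the last step left them, time stands still between calls to the robot, and variables do not carry over. Pictures are saved under pics/ and viewed, and the job is handed in when it is done.

Besides the shell and the picture viewer there is one more tool, called after "Request:" in YAML: its name, and indented under it one key for each argument. drive_tool: Moves the arm, as the interface text tells. Its arguments: {"type":"object","properties":{"moves":{"type":"array","items":{"type":"array"}},"fingers":{"type":"number"},"squeeze":{"type":"number"}},"required":["moves"]}

```bash
ls; mkdir -p pics; cat > h.py <<'E'
import numpy as np, cv2
from scipy.spatial.transform import Rotation as R
from bench import r
def snap(n,f=None):
    s=r.snapshot(n); 
    if f: cv2.imwrite('pics/'+f,cv2.cvtColor(np.asarray(s['pixels'],np.uint8),cv2.COLOR_RGB2BGR))
    return s
def rot(s):
    o=np.array(s['orientation'],float)
    return o if o.shape==(3,3) else R.from_euler('xyz',o,degrees=True).as_matrix()
def ray(s,u,v):
    K=np.array(s['camera_matrix']);k=s['k1']
    d=np.array([(u-K[0,2])/K[0,0],(v-K[1,2])/K[1,1]]);x=d.copy()
    for _ in range(30): x=d/(1+k*(x@x))
    return np.array(s['xyz'],float),rot(s)@np.array([x[0],x[1],1])
def onz(s,u,v,z):
    c,d=ray(s,u,v); return c+d*(z-c[2])/d[2]
def proj(s,P):
    K=np.array(s['camera_matrix']);k=s['k1']
    p=rot(s).T@(np.array(P,float)-np.array(s['xyz'])); x=p[:2]/p[2]; x=x*(1+k*(x@x))
    return np.array([K[0,0]*x[0]+K[0,2],K[1,1]*x[1]+K[1,2]])
E
python3 - <<'E'
from h import *
for n in ['scene','top','wrist']:
    s=snap(n,n+'0.png'); print(n,s['xyz'],s['orientation'],s['k1'],s['camera_matrix'])
print(r.sense())
E
```

```text
pics
scene [1252.33679981  598.96183784  946.06674243] [-132.49117552    0.63813142  129.88082342] -0.15826381461150837 [[494.03291103   0.         284.32658085]
 [  0.         494.03291103 208.64095978]
 [  0.           0.           1.        ]]
top [ 347.54591587  -10.89899668 1070.94486763] [-168.44950098   -0.20202987  -88.06724482] 0.020508432259182852 [[396.86614642   0.         285.73098658]
 [  0.         396.86614642 212.84685313]
 [  0.           0.           1.        ]]
wrist [ 308.11295193 -520.02872458  372.83327384] [ 1.64011167e+02  1.69730373e-02 -6.60853266e+01] -0.0888903596981418 [[342.95842437   0.         280.07624843]
 [  0.         342.95842437 210.6073679 ]
 [  0.           0.           1.        ]]
{'time': 0.15, 'joint_pos': array([-7.09539417e+01,  7.50477723e+00,  8.53153840e+01,  1.49791197e-03,
        8.72605192e+01, -4.89250102e+00]), 'qd': array([-0.01046816, -0.02805451, -0.20917245,  0.0538237 ,  0.02672789,
       -0.11318273]), 'joint_efforts': array([ 1.84671466e-03, -5.70062399e+01, -5.01158273e+01, -1.04310732e-04,
        9.62420338e-03,  7.23565267e-05]), 'tool_pos': array([ 243.3618474 , -548.00802449,  252.48526554]), 'tcp_rot': array([-1.79919741e+02, -8.37160524e-03,  2.39384808e+01]), 'ft_force': array([ 0.15488658, -0.4489581 , -0.14653912]), 'wrist_torque': array([-0.02211754, -0.02936415,  0.03717612]), 'finger_gap': 84.89673846564384}
```

View pics/scene0.png

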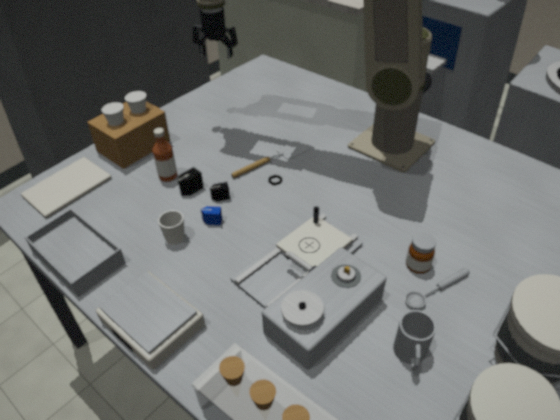

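View pics/top0.png

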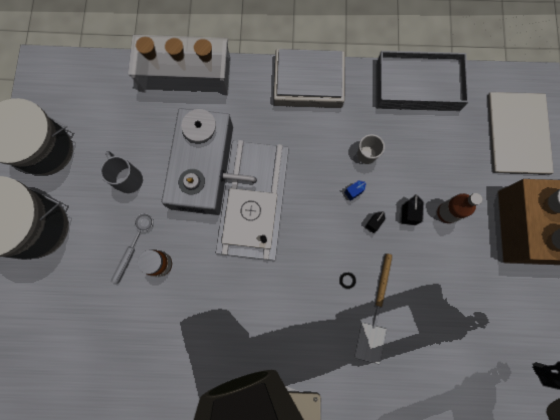

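View pics/wrist0.png

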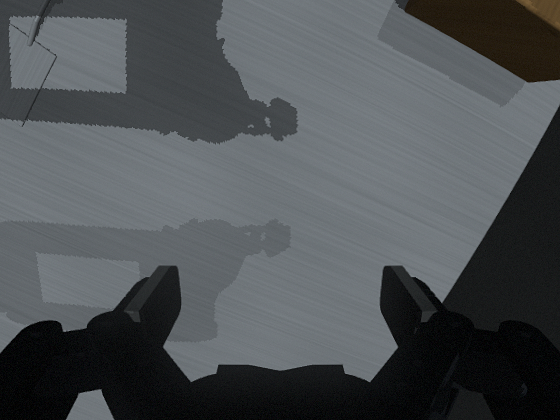

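The top view shows three knob-like things: blue at (355,189), a large black one at (413,210) and a small black one at (376,221). The small black one fits, because the knob isn't blue and is the smaller of its colour. I'll enlarge that area to confirm, along with the filler.

```bash
python3 - <<'E'
from h import *
a=cv2.imread('pics/top0.png')
b=cv2.resize(a[165:250,335:445],None,fx=5,fy=5,interpolation=cv2.INTER_CUBIC)
b=np.clip(b.astype(float)*1.8,0,255).astype(np.uint8)
cv2.imwrite('pics/k1.png',b)
b=cv2.resize(a[100:270,155:300],None,fx=3.5,fy=3.5,interpolation=cv2.INTER_CUBIC)
cv2.imwrite('pics/f1.png',b)
E
```

```text
(no output)
```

View pics/k1.png

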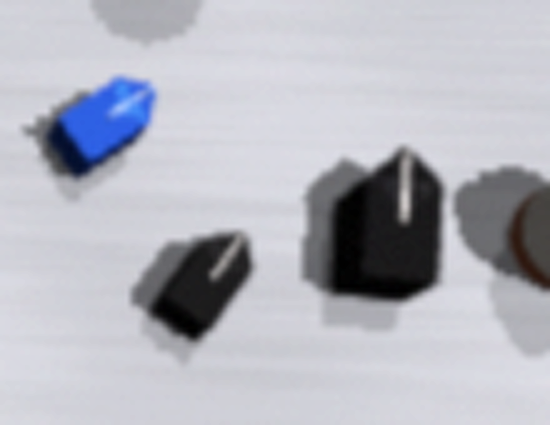

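View pics/f1.png

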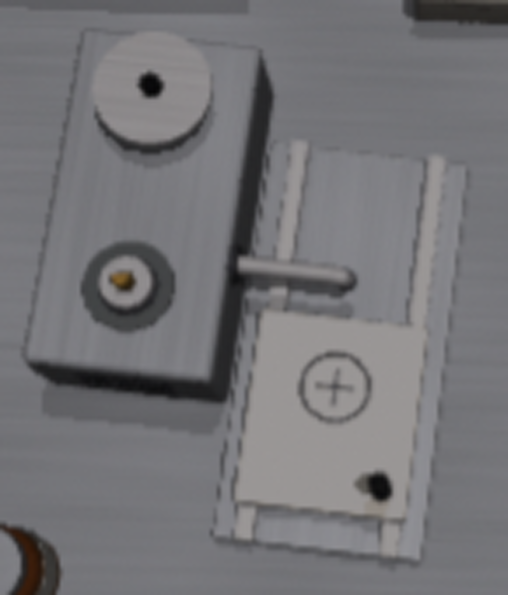

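The crop confirms it: the small black knob, in crop at (205,285), has its white line pointing up and to the right. Its nose is at about top-view (383,213). Next I'll get the filler's pose.

```bash
python3 - <<'E'
from h import *
a=cv2.imread('pics/scene0.png')
b=cv2.resize(a[195:360,225:395],None,fx=4,fy=3.6,interpolation=cv2.INTER_CUBIC)
cv2.imwrite('pics/s1.png',b)
s=r.snapshot('top')
C=lambda u,v:(u/3.5+155,v/3.5+100)
P={'lid':(C(151,85),120),'collar?':(C(127,283),97),'cross':(C(335,387),36),'htop':(C(380,487),86),'hc1':(C(84,31),85),'hc2':(C(262,51),85),'hc3':(C(25,357),85),'hc4':(C(212,385),85),'pl1':(C(262,312),36),'pl2':(C(425,330),36),'pl3':(C(236,500),36),'pl4':(C(406,520),36),'pipe end':(C(350,281),72)}
D=lambda u,v:(u/5+335,v/5+165)
P.update({'nose':(D(242,235),44),'linein':(D(213,278),44),'kl':(D(196,240),44),'kr':(D(252,268),44),'kbl':(D(155,297),44),'kbr':(D(210,328),44)})
for k,(p,z) in P.items(): print(k,np.round(p,1),onz(s,*p,z).round(1))
E
```

```text
lid [198.1 124.3] [765.  223.8 120. ]
collar? [191.3 180.9] [621.3 235.   97. ]
cross [250.7 210.6] [562.  86.  36.]
htop [263.6 239.1] [479.9  45.5  86. ]
hc1 [179.  108.9] [822.3 286.6  85. ]
hc2 [229.9 114.6] [811.1 150.2  85. ]
hc3 [162.1 202. ] [566.4 307.3  85. ]
hc4 [215.6 210. ] [550.3 170.5  85. ]
pl1 [229.9 189.1] [619.  145.1  36. ]
pl2 [276.4 194.3] [609.1  19.3  36. ]
pl3 [222.4 242.9] [473.2 155.5  36. ]
pl4 [271.  248.6] [462.5  27.8  36. ]
pipe end [255.  180.3] [635.7  75.6  72. ]
nose [383.4 212. ] [ 568.6 -265.2   44. ]
linein [377.6 220.6] [ 544.9 -249.6   44. ]
kl [374.2 213. ] [ 565.1 -240.9   44. ]
kr [385.4 218.6] [ 551.  -270.2   44. ]
kbl [366.  224.4] [ 533.7 -219.1   44. ]
kbr [377.  230.6] [ 518.3 -247.7   44. ]
```

View pics/s1.png

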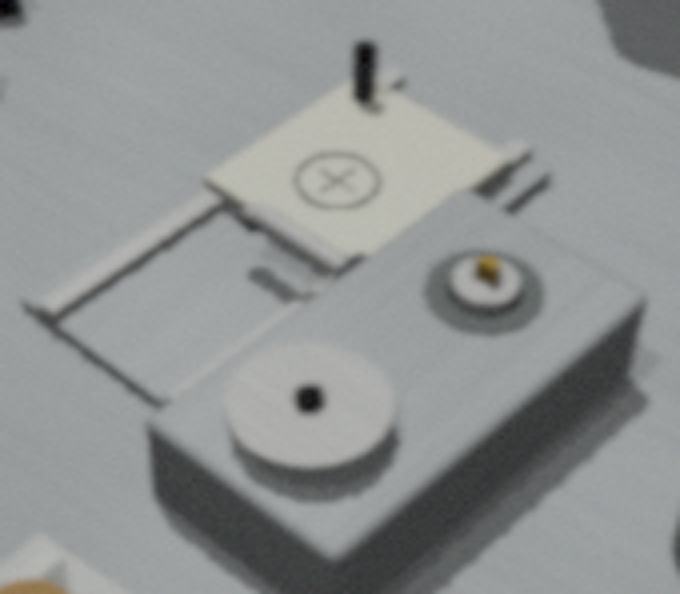

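```bash
python3 - <<'E'
from h import *
F=np.array([[115,125],[-30,125],[170,195],[170,55],[-95,195],[-95,55]],float)
W=np.array([[765,223.8],[621.3,235],[822.3,286.6],[811.1,150.2],[566.4,307.3],[550.3,170.5]])
fm,wm=F.mean(0),W.mean(0)
A=F-fm;B=W-wm
t=np.arctan2((A[:,0]*B[:,1]-A[:,1]*B[:,0]).sum(),(A*B).sum());c,s_=np.cos(t),np.sin(t);Q=np.array([[c,-s_],[s_,c]])
o=wm-Q@fm;print(np.degrees(t),o,(W-(F@Q.T+o)).round(1))
f=lambda x,y:(Q@[x,y]+o).round(1)
print('tip',f(0,-30),'shaft',f(-30,125),'handle final',f(-75,-75))
print('cross in filler',Q.T@(np.array([562,86])-o),'handle',Q.T@(np.array([479.9,45.5])-o))
E
```

```text
-4.752203433373262 [640.01215934 107.57453288] [[ 0.   1.2]
 [ 0.8  0.4]
 [-3.3 -1.2]
 [-2.9  1.9]
 [ 4.9 -2.5]
 [ 0.4  0.2]]
tip [637.5  77.7] shaft [620.5 234.6] handle final [559.1  39. ]
cross in filler [-75.95660304 -27.96340337] handle [-154.41908472  -75.12587754]
```

Request:
drive_tool:
  moves:
    - [[15,37,0],-6]
    - [[30,75,0],-12]
    - [[45,110,0],-18]
    - [[60,148,0],-24]
    - [[75,185,0],-28.5]
    - [[90,222,0],-28.5]
    - [[105,260,0],-28.5]
    - [[120,297,0],-28.5]
  fingers: 60
  squeeze: 40

```text
time: 0.87
tool_pos: [363.6, -249.5, 253.2]
tcp_rot: [180.0, -0.0, -4.6]
ft_force: [1.2, -0.2, -0.3]
finger_gap: 60.0
```

Request:
drive_tool:
  moves:
    - [[15,37,-12],0]
    - [[30,75,-25],0]
    - [[45,111,-38],0]
    - [[60,149,-51],0]
    - [[75,186,-64],0]
    - [[90,223,-77],0]
    - [[105,260,-90],0]
    - [[118,296,-103],0]

```text
time: 1.53
tool_pos: [481.4, 45.3, 150.4]
tcp_rot: [180.0, -0.1, -4.6]
ft_force: [0.7, -0.4, 0.1]
finger_gap: 59.9
```

```bash
python3 - <<'E'
from h import *
s=snap('wrist','w1.png'); print(r.sense()['tool_pos'],r.sense()['tcp_rot'])
for P in [(482,46,86),(482,46,36),(562,86,36),(620.5,234.6,97)]: print(P,proj(s,P).round())
E
```

```text
[481.20701654  51.25461632 147.3607459 ] [-1.79782418e+02  1.26250294e-01 -4.40432698e+00]
(482, 46, 86) [278. 240.]
(482, 46, 36) [278. 215.]
(562, 86, 36) [208. 104.]
(620.5, 234.6, 97) [-84.  31.]
```

View pics/w1.png

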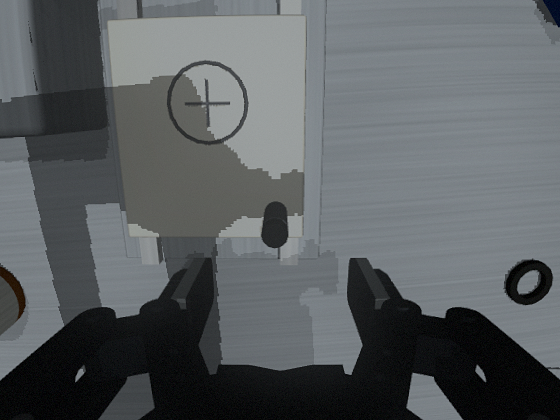

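The cross is at wrist (207,103) as predicted, and the handle top is at about (275,234). The arm was still settling, so I'll take another picture and measure the handle and plate precisely.

```bash
python3 - <<'E'
from h import *
s=snap('wrist','w2.png'); print(r.sense()['tool_pos'],s['xyz'])
g=cv2.cvtColor(np.array(s['pixels']),cv2.COLOR_RGB2GRAY)
sub=(g[190:255,245:310]<70).astype(np.uint8)
n,l,st,c=cv2.connectedComponentsWithStats(sub); 
for i in range(1,n):
  if st[i,4]>100: print(st[i]+[245,190,0,0,0])
b=cv2.resize(cv2.imread('pics/w2.png')[10:250,90:330],None,fx=2.5,fy=2.5);cv2.imwrite('pics/w2c.png',b)
for u,v in [(274.5,233),(275,235)]: print(onz(s,u,v,86))
print('cross',onz(s,207,103,36))
E
```

```text
[480.13808687  48.21016856 148.05167544] [551.97214009  45.12507384 267.68727346]
[ 272  201   27   49 1054]
[486.94723444  53.76661114  86.        ]
[485.73405012  53.58379097  86.        ]
cross [561.96232088  92.7928248   36.        ]
```

View pics/w2c.png

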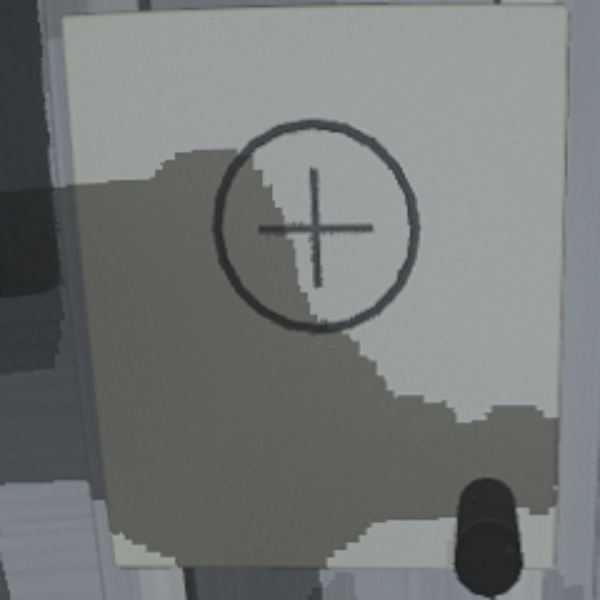

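```bash
python3 - <<'E'
from h import *
s=snap('wrist','w3.png'); print(r.sense()['tool_pos'],s['xyz'])
g=cv2.cvtColor(np.array(s['pixels']),cv2.COLOR_RGB2GRAY)
sub=(g[190:255,245:320]<70).astype(np.uint8)
n,l,st,c=cv2.connectedComponentsWithStats(sub); i=1+st[1:,4].argmax();print(st[i]+[245,190,0,0,0])
x=st[i,0]+245+(st[i,2]-1)/2;y=st[i,1]+190+st[i,3]-1-13
print(x,y,onz(s,x,y,86))
E
```

```text
[480.09890075  45.83802743 149.0723661 ] [551.1610121   42.53063404 268.26417468]
[ 266  199   27   48 1042]
279.0 233 [485.33376994  48.12340919  86.        ]
```

Request:
drive_tool:
  moves:
    - [[2,1.5,-5],0]
    - [[3.5,3,-20],0]
    - [[3.5,3,-40],0]
    - [[3.5,3,-60],0]
    - [[3.5,3,-78],0]
    - [[3.5,3,-78],0]
    - [[3.5,3,-78],0]
    - [[3.5,3,-78],0]

```text
time: 2.35
tool_pos: [485.3, 45.3, 74.2]
tcp_rot: [180.0, -0.1, -4.6]
ft_force: [0.3, -0.1, 0.8]
finger_gap: 60.1
```

Request:
drive_tool:
  moves:
    - [[0,0,0],0]
    - [[0,0,0],0]
    - [[0,0,0],0]
    - [[0,0,0],0]
    - [[0,0,0],0]
    - [[0,0,0],0]
    - [[0,0,0],0]
    - [[0,0,0],0]
  fingers: 0

```text
time: 3.02
tool_pos: [485.4, 48.2, 74.1]
tcp_rot: [-179.8, -0.1, -4.5]
ft_force: [0.3, 10.7, 4.1]
finger_gap: 14.6
```

Request:
drive_tool:
  moves:
    - [[4,1.5,0],0]
    - [[12,1,0],0]
    - [[22,0,0],0]
    - [[32,-0.7,0],0]
    - [[42,-1.5,0],0]
    - [[52,-2.3,0],0]
    - [[60,-3,0],0]
    - [[60,-3,0],0]

```text
time: 3.68
tool_pos: [546.6, 43.4, 74.1]
tcp_rot: [-180.0, -0.2, -4.6]
ft_force: [3.9, 2.6, 4.0]
finger_gap: 15.1
```

```bash
python3 - <<'E'
from h import *
s=snap('wrist','w4.png'); t=snap('top','t4.png'); c=snap('scene','c4.png'); q=r.sense();print(q['tool_pos'],q['ft_force'],s['xyz'])
a=cv2.imread('pics/t4.png');cv2.imwrite('pics/t4c.png',cv2.resize(a[150:260,200:300],None,fx=5,fy=5,interpolation=cv2.INTER_CUBIC))
E
```

```text
[545.74176643  43.50457213  74.06219629] [2.81655497 2.0898333  5.60087756] [616.72094796  37.58718095 194.80415362]
```

View pics/w4.png

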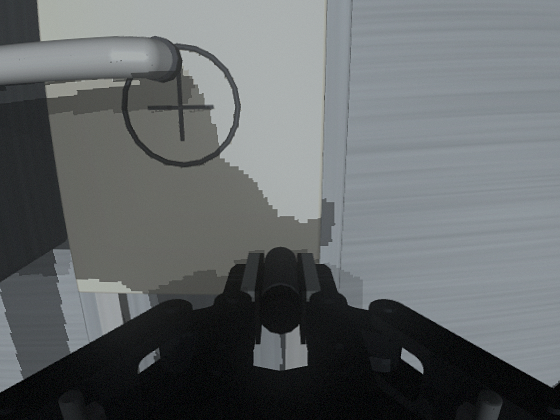

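View pics/t4c.png

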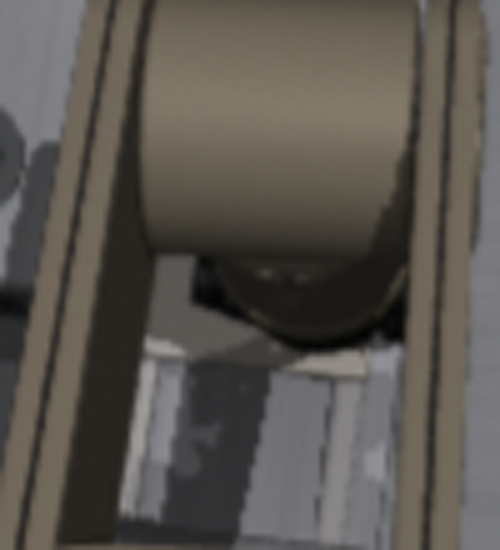

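```bash
python3 - <<'E'
from h import *
a=cv2.imread('pics/w4.png');cv2.imwrite('pics/w4c.png',cv2.resize(a[20:180,80:260],None,fx=4.2,fy=3.7,interpolation=cv2.INTER_CUBIC))
a=cv2.imread('pics/c4.png');cv2.imwrite('pics/c4c.png',cv2.resize(a[180:310,230:390],None,fx=4.5,fy=4.5,interpolation=cv2.INTER_CUBIC))
E
```

```text
(no output)
```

View pics/w4c.png

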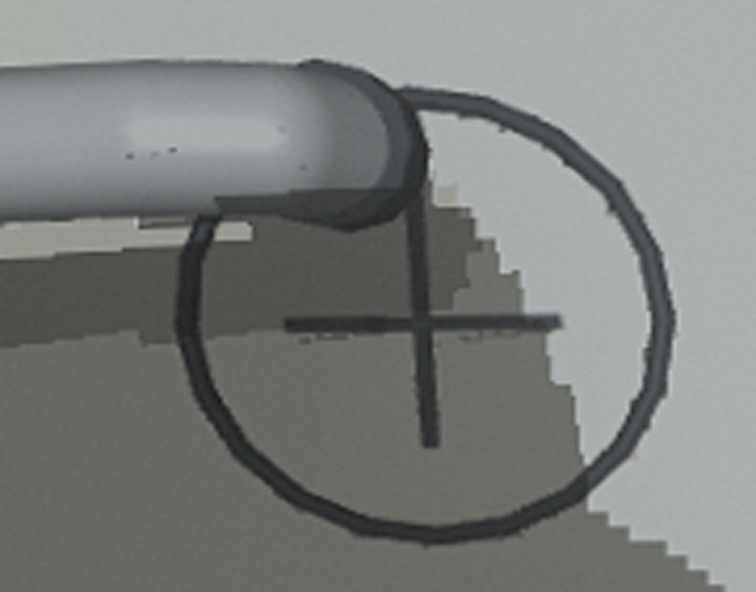

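View pics/c4c.png

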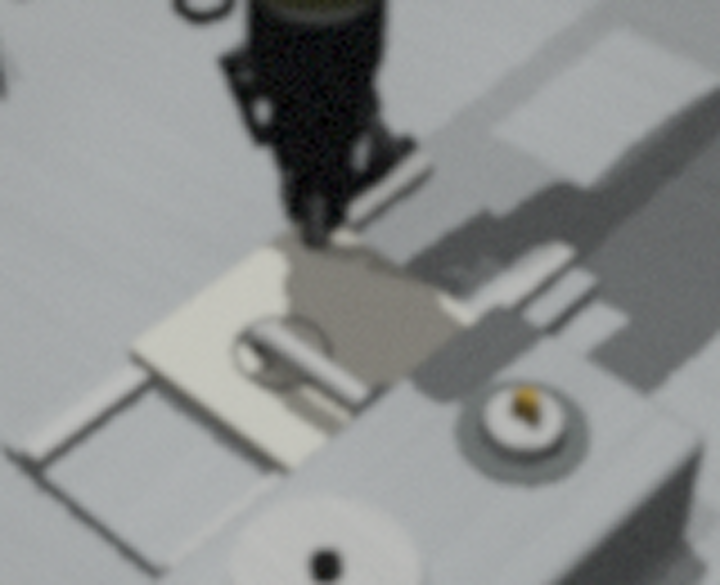

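```bash
python3 - <<'E'
from h import *
import pickle
s=r.snapshot('wrist'); print(s['xyz'],r.sense()['tool_pos'])
# use same image w4 pose
s['xyz']=np.array([616.72094796,37.58718095,194.80415362])
cr=onz(s,180.7,107.3,36); a=onz(s,82.4,59.5,70); b=onz(s,132.4,57.0,70)
d=(a-b)[:2]; print(cr,a,b,'pipe dir-90',np.degrees(np.arctan2(d[1],d[0]))-90)
t=np.radians(-4.75); ex=np.array([np.cos(t),np.sin(t)]); ey=np.array([-ex[1],ex[0]])
print('dx cross->pipe',ex@(a-cr)[:2],ex@(b-cr)[:2],'y',ey@(a-cr)[:2],ey@(b-cr)[:2])
E
```

```text
[615.89112088  37.65696116 194.80387087] [545.63635204  43.50640206  74.1096269 ]
[623.7228685  81.7796875  36.       ] [642.31134872 105.35427995  70.        ] [640.87429226  86.97312419  70.        ] pipe dir-90 -4.470346048199744
dx cross->pipe 16.572468382944184 16.66245804903695 y 25.032904294920233 6.595878500677102
```

Request:
drive_tool:
  moves:
    - [[3,-0.2,0],0]
    - [[7,-0.6,0],0]
    - [[11,-0.9,0],0]
    - [[14,-1.1,0],0]
    - [[16,-1.3,0],0]
    - [[16.5,-1.3,0],0]
    - [[16.5,-1.3,0],0]
    - [[16.5,-1.3,0],0]

```text
time: 4.55
tool_pos: [561.2, 42.3, 74.1]
tcp_rot: [-180.0, -0.1, -4.5]
ft_force: [-0.8, 2.9, 7.5]
finger_gap: 15.2
```

```bash
python3 - <<'E'
from h import *
s=snap('wrist','w5.png'); q=r.sense();print(q['tool_pos'],q['ft_force'],list(s['xyz']),list(s['orientation']))
a=cv2.imread('pics/w5.png');cv2.imwrite('pics/w5c.png',cv2.resize(a[60:240,80:280],None,fx=4,fy=3.3333,interpolation=cv2.INTER_CUBIC))
E
```

```text
[561.25370537  42.27058092  74.08300125] [-0.4945373   1.06713671  8.55460429] [np.float64(631.5909414980368), np.float64(36.428008327675904), np.float64(194.6634873812637)] [np.float64(164.12394974969672), np.float64(-0.04767463876766438), np.float64(-94.5678631994021)]
```

View pics/w5c.png

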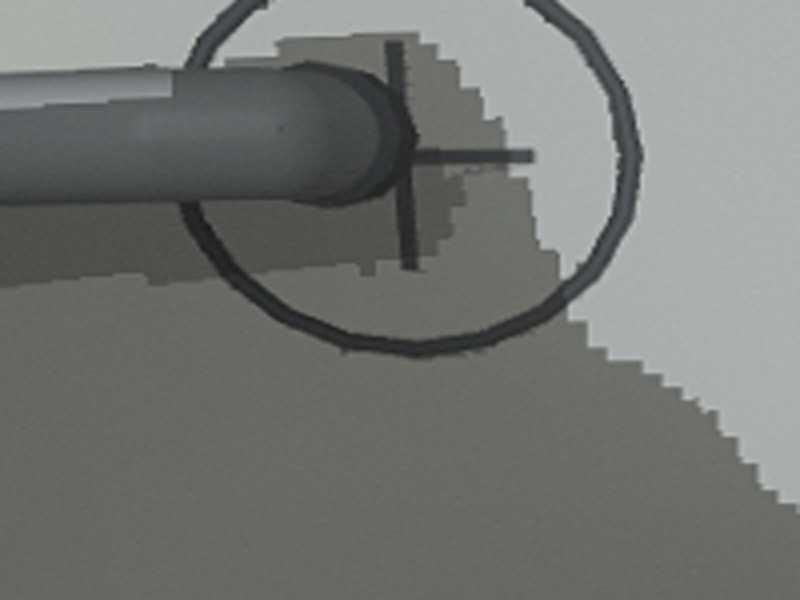

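```bash
python3 - <<'E'
from h import *
s=r.snapshot('wrist')
s['xyz']=np.array([631.5909,36.428,194.6635]);s['orientation']=np.array([164.124,-0.0477,-94.568])
cr=onz(s,180.75,106.8,36); a=onz(s,82.5,102,70); b=onz(s,142.5,99.45,70)
d=(a-b)[:2]; print(cr,a,b,np.degrees(np.arctan2(d[1],d[0]))-90)
t=np.radians(-4.75); ex=np.array([np.cos(t),np.sin(t)]); ey=np.array([-ex[1],ex[0]])
print('dx',ex@(a-cr)[:2],ex@(b-cr)[:2],'y',ey@(a-cr)[:2],ey@(b-cr)[:2])
# lid/shaft from scene of c4: triangulate later
E
```

```text
[638.51393245  80.52385325  36.        ] [642.487324   106.87750641  70.        ] [640.90570791  84.43127137  70.        ] -4.030537728716382
dx 1.7774461703665325 2.0599946294197435 y 26.59217103346257 4.092056746525781
```

```bash
python3 - <<'E'
from h import *
s=r.snapshot('wrist');print(s['orientation'])
s['xyz']=np.array([551.97214009,45.12507384,267.68727346]);s['orientation']=np.array([164.05,-0.05,-94.5])
t=np.radians(-4.75); ex=np.array([np.cos(t),np.sin(t)]); ey=np.array([-ex[1],ex[0]])
cr=onz(s,216.4,101.2,36);h=onz(s,285.6,234,86);print(cr,h,ex@(cr-h)[:2],ey@(cr-h)[:2])
# plate length edges: crop far edge right corner (566,8), near right corner (553,568), far left (64,16), near left (116,566)
for p in [(566,8),(553,568),(64,16),(116,566)]:
  w=onz(s,p[0]/2.5+90,p[1]/2.5+10,36); print(ex@(w-cr)[:2],ey@(w-cr)[:2])
E
```

```text
[ 1.64128480e+02 -4.74096795e-02 -9.45679090e+01]
[563.07877327  85.64284021  36.        ] [486.31339401  47.01848681  86.        ] 73.30331528411041 44.84850161275346
53.608309948022544 -63.78078002187882
-93.73608679745708 -64.27031501281505
53.781859200371215 63.11453547594817
-93.94707062611506 63.03393967091793
```

Request:
drive_tool:
  moves:
    - [[1,0,0],0]
    - [[2,-0.2,0],0]
    - [[2,-0.2,0],0]
    - [[2,-0.2,0],0]
    - [[2,-0.2,0],0]
    - [[2,-0.2,0],0]
    - [[2,-0.2,0],0]
    - [[2,-0.2,0],0]

```text
time: 5.37
tool_pos: [563.1, 42.1, 74.1]
tcp_rot: [-180.0, -0.1, -4.5]
ft_force: [-1.2, 2.3, 9.5]
finger_gap: 14.8
```

```bash
python3 - <<'E'
from h import *
s=snap('wrist','w6.png'); q=r.sense();print(q['tool_pos'],q['ft_force'],list(s['xyz']),list(s['orientation']))
a=cv2.imread('pics/w6.png');cv2.imwrite('pics/w6c.png',cv2.resize(a[60:240,80:280],None,fx=4,fy=3.3333,interpolation=cv2.INTER_CUBIC))
E
```

```text
[563.06110768  42.10894048  74.04062136] [-1.57786421  2.56920122  8.83795972] [np.float64(633.471763895987), np.float64(36.27206757934091), np.float64(194.64654350383933)] [np.float64(164.11194963689928), np.float64(-0.0454264278126467), np.float64(-94.56645196659342)]
```

View pics/w6c.png

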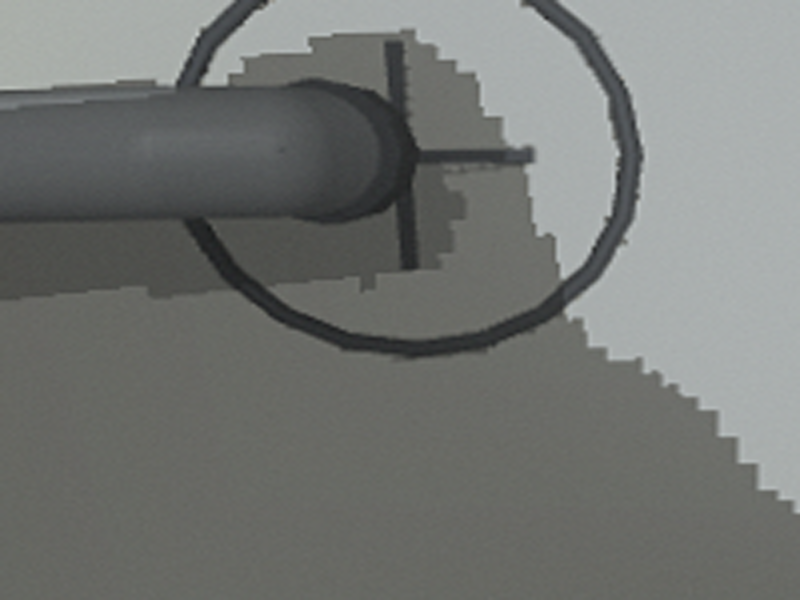

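Request:
drive_tool:
  moves:
    - [[0,0,0],0]
    - [[0,0,0],0]
    - [[0,0,0],0]
    - [[0,0,0],0]
    - [[0,0,0],0]
    - [[0,0,20],0]
    - [[0,0,50],0]
    - [[0,0,80],0]
  fingers: 45

```text
time: 6.08
tool_pos: [561.6, 41.6, 152.2]
tcp_rot: [180.0, 0.2, -4.6]
ft_force: [-0.2, -0.7, 1.0]
finger_gap: 45.0
```

```bash
python3 - <<'E'
from h import *
s=snap('wrist','w7.png'); q=r.sense();print(q['tool_pos'],q['ft_force'],list(s['xyz']),list(s['orientation']))
a=cv2.imread('pics/w7.png');cv2.imwrite('pics/w7c.png',cv2.resize(a[:,:],None,fx=1.4,fy=1.4,interpolation=cv2.INTER_CUBIC))
E
```

```text
[565.74886326  41.62218235 160.41963406] [ 4.64797607 -0.21772742  5.41964625] [np.float64(632.5272118105061), np.float64(35.82131493997967), np.float64(272.37370617818107)] [np.float64(163.83145068201617), np.float64(-0.08829238378331916), np.float64(-94.59009755389654)]
```

View pics/w7c.png

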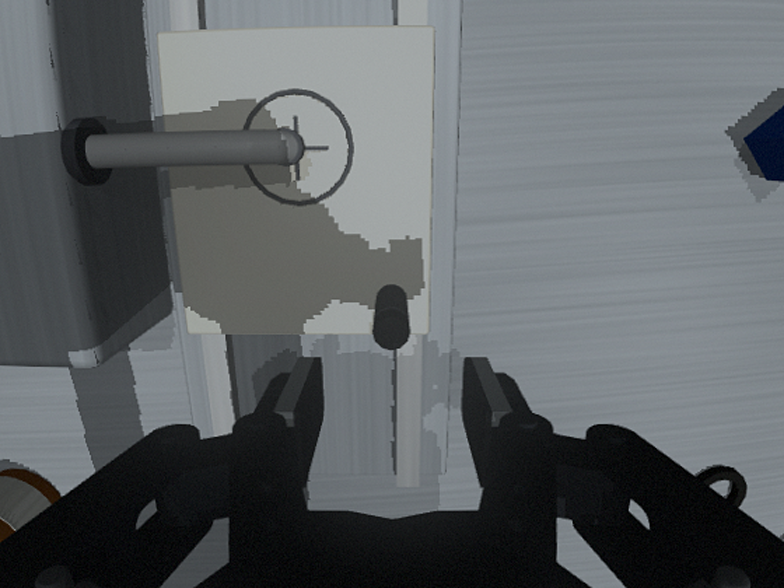

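Request:
drive_tool:
  moves:
    - [[-3,-36,15],-4]
    - [[-7,-73,25],-9]
    - [[-10,-110,25],-14]
    - [[-14,-147,25],-19]
    - [[-17,-184,25],-24]
    - [[-21,-221,20],-29]
    - [[-25,-258,15],-30.5]
    - [[-28,-288,10],-30.5]
  fingers: 60

```text
time: 6.8
tool_pos: [534.3, -249.0, 162.6]
tcp_rot: [180.0, -0.0, -35.2]
ft_force: [0.3, 0.2, 0.6]
finger_gap: 60.5
```

Request:
drive_tool:
  moves:
    - [[0,0,0],0]
    - [[0,0,0],0]
    - [[0,0,0],0]
    - [[0,0,0],0]
    - [[0,0,0],0]
    - [[0,0,0],0]
    - [[0,0,0],0]
    - [[0,0,0],0]

```text
time: 7.47
tool_pos: [535.2, -245.8, 163.0]
tcp_rot: [-180.0, -0.0, -35.0]
ft_force: [-0.1, -0.5, 0.3]
finger_gap: 60.2
```

```bash
python3 - <<'E'
from h import *
s=snap('wrist','w8.png'); q=r.sense();print(q['tool_pos'],q['tcp_rot'],q['ft_force'],list(s['xyz']),list(s['orientation']))
a=cv2.imread('pics/w8.png');cv2.imwrite('pics/w8c.png',np.clip(1.6*cv2.resize(a[:,:],None,fx=1.4,fy=1.4,interpolation=cv2.INTER_CUBIC).astype(float),0,255))
t=snap('top','t8.png')
a=cv2.imread('pics/t8.png');cv2.imwrite('pics/t8c.png',cv2.resize(a[100:270,155:300],None,fx=3.5,fy=3.5,interpolation=cv2.INTER_CUBIC))
E
```

```text
[ 535.15207104 -245.87527372  162.96359267] [-1.79997649e+02 -1.36063303e-02 -3.50203559e+01] [-0.256146   -0.45905224  0.58301364] [np.float64(593.2670255981795), np.float64(-286.0819073720697), np.float64(283.49387888170116)] [np.float64(164.0896369597994), np.float64(-0.04250615553536617), np.float64(-125.03006306004814)][ WARN:0@4.619] global loadsave.cpp:1063 imwrite_ Unsupported depth image for selected encoder is fallbacked to CV_8U.
```

View pics/w8c.png

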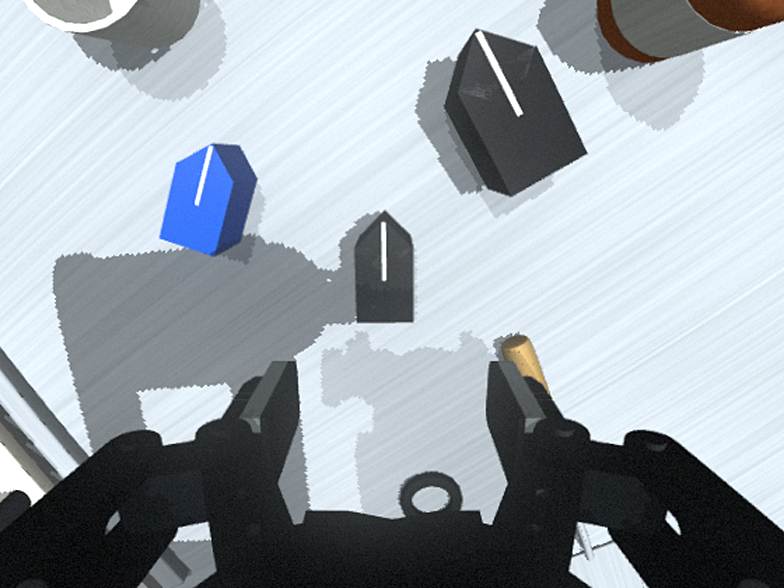

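View pics/t8c.png

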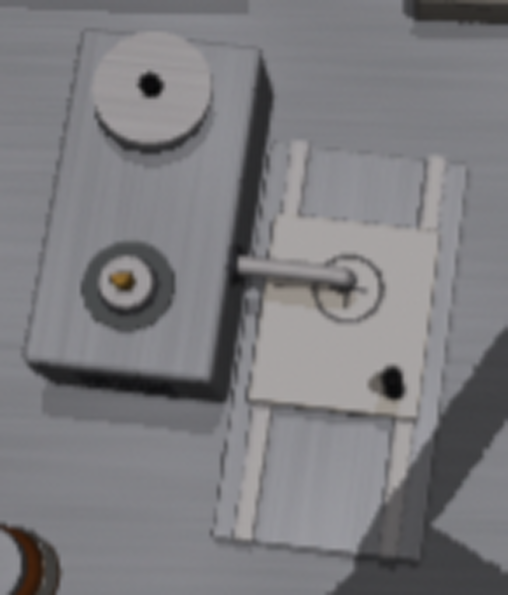

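```bash
python3 - <<'E'
from h import *
s=r.snapshot('wrist');print(s['xyz'])
for p in [(384,222),(384,280),(385,213),(357,321),(413,321),(355,243),(413,243)]:
  print(p,onz(s,p[0]/1.4,p[1]/1.4,44).round(1))
t=r.snapshot('top')
C=lambda u,v:(u/3.5+155,v/3.5+100)
c=onz(t,*C(348,289),36);tt=np.radians(-4.75); ex=np.array([np.cos(tt),np.sin(tt)]); ey=np.array([-ex[1],ex[0]])
for p in [(250,265),(300,270),(340,275)]:
  w=onz(t,*C(*p),70);print(p,ex@(w-c)[:2],ey@(w-c)[:2])
E
```

```text
[ 593.14671612 -286.38033631  283.40629467]
(384, 222) [ 570.4 -265.7   44. ]
(384, 280) [ 546.  -248.5   44. ]
(385, 213) [ 573.7 -268.7   44. ]
(357, 321) [ 536.1 -223.9   44. ]
(413, 321) [ 519.1 -248.1   44. ]
(355, 243) [ 570.1 -247.6   44. ]
(413, 243) [ 553.3 -271.5   44. ]
(250, 265) 0.5206573655188892 71.52525848595054
(300, 270) 1.0762162590540942 33.83833081122711
(340, 275) 0.7466278720013565 3.6036682079618902
```

```bash
python3 - <<'E'
from h import *
a=cv2.imread('pics/w8.png');b=cv2.resize(a[140:240,230:320],None,fx=6,fy=6,interpolation=cv2.INTER_CUBIC)
cv2.imwrite('pics/k8.png',np.clip(2.5*b.astype(float),0,255).astype(np.uint8))
a=cv2.imread('pics/t8.png');cv2.imwrite('pics/t8d.png',cv2.resize(a[165:200,215:275],None,fx=12,fy=12,interpolation=cv2.INTER_CUBIC))
E
```

```text
(no output)
```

View pics/k8.png

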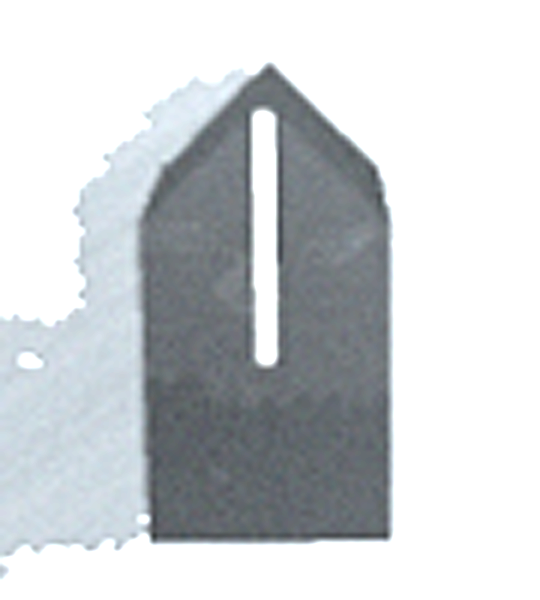

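View pics/t8d.png

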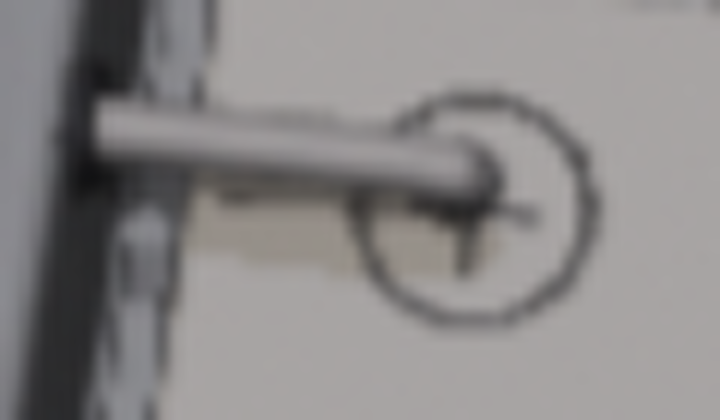

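The small black knob's outline in wrist (enlarged 1.4x) spans u 355–413, with the back edge at v 321 and the nose line at (384,222). That puts its yaw at about -35° and its centre at about (543.3,-247). From the top camera, the carriage is aligned to within about 1 mm. I'll grasp the knob next.

Request:
drive_tool:
  moves:
    - [[4,-0.5,-20],0]
    - [[8,-1,-45],0]
    - [[8,-1,-70],0]
    - [[8,-1,-95],0]
    - [[8,-1,-115],0]
    - [[8,-1,-128],0]
    - [[8,-1,-131],0]
    - [[8,-1,-131],0]
  fingers: 52

```text
time: 8.33
tool_pos: [542.3, -247.0, 30.9]
tcp_rot: [180.0, 0.1, -35.1]
ft_force: [0.2, 0.1, -0.6]
finger_gap: 51.9
```

Request:
drive_tool:
  moves:
    - [[0,0,0],0]
    - [[0,0,0],0]
    - [[0,0,0],0]
    - [[0,0,0],0]
    - [[0,0,0],0]
    - [[0,0,0],0]
    - [[0,0,0],0]
    - [[0,0,0],0]

```text
time: 9.0
tool_pos: [542.9, -247.3, 31.9]
tcp_rot: [180.0, -0.0, -35.1]
ft_force: [0.3, 0.2, 0.3]
finger_gap: 52.2
```

```bash
python3 - <<'E'
from h import *
s=snap('wrist','w9.png'); q=r.sense();print(q['tool_pos'],q['tcp_rot'],q['ft_force'])
a=cv2.imread('pics/w9.png');cv2.imwrite('pics/w9c.png',np.clip(2*a.astype(float),0,255).astype(np.uint8))
E
```

```text
[ 542.92785477 -247.29567795   31.79877715] [-1.79999432e+02  3.08120132e-03 -3.50626812e+01] [ 1.24774335 -0.14454634 -0.24650941]
```

View pics/w9c.png

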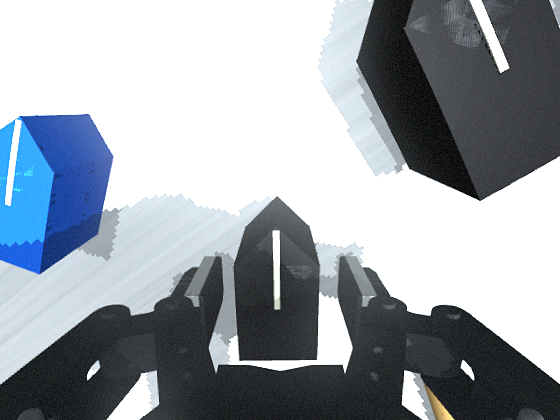

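The knob sits centred between the pads, so I'll close on it.

Request:
drive_tool:
  moves:
    - [[0,0,0],0]
    - [[0,0,0],0]
    - [[0,0,0],0]
    - [[0,0,0],0]
    - [[0,0,0],0]
    - [[0,0,0],0]
    - [[0,0,0],0]
    - [[0,0,0],0]
  fingers: 0
  squeeze: 70

```text
time: 9.72
tool_pos: [543.1, -247.4, 32.0]
tcp_rot: [-180.0, -0.0, -35.1]
ft_force: [0.1, -0.1, 1.4]
finger_gap: 28.9
```

```bash
python3 - <<'E'
from h import *
s=snap('wrist','w10.png'); q=r.sense();print(q['tool_pos'],q['tcp_rot'],q['ft_force'],q['finger_gap'],list(s['xyz']),list(s['orientation']))
a=cv2.imread('pics/w10.png')[170:380,180:380];cv2.imwrite('pics/w10c.png',np.clip(2.5*cv2.resize(a,None,fx=2.8,fy=2.8).astype(float),0,255).astype(np.uint8))
E
```

```text
[ 543.1088837  -247.39381373   31.94146919] [-1.79996840e+02 -2.23652176e-02 -3.50638507e+01] [ 0.42186779 -0.03756208  2.41536405] 28.959487515995797 [np.float64(601.1148582455571), np.float64(-287.78188743851416), np.float64(152.45147141874472)] [np.float64(164.0927384297042), np.float64(-0.04229117532056862), np.float64(-125.0859834997886)]
```

View pics/w10c.png

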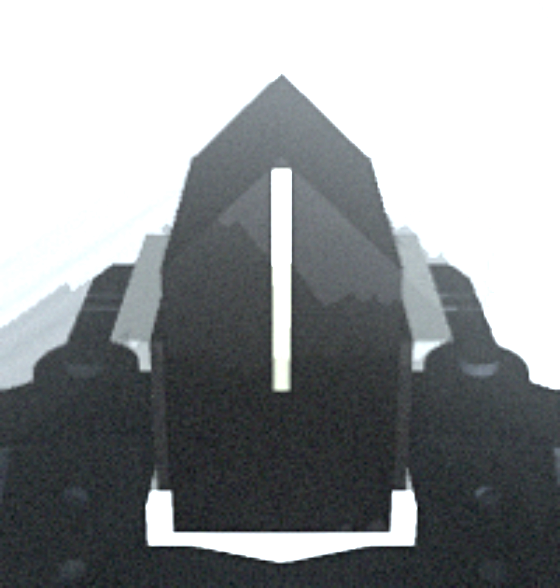

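```bash
python3 - <<'E'
from h import *
s=r.snapshot('wrist')
t=np.radians(-35.06); ex=np.array([np.cos(t),np.sin(t)]); ey=np.array([-ex[1],ex[0]])
o=np.array([543.11,-247.39])
for p in [(281,165),(281,390),(282,531),(170,531),(392,531),(162,268),(402,268)]:
  w=onz(s,p[0]/2.8+180,p[1]/2.8+170,44)[:2]-o; print(p,(ex@w).round(2),(ey@w).round(2))
E
```

```text
(281, 165) 33.41 0.1
(281, 390) 2.72 0.11
(282, 531) -19.56 -0.03
(170, 531) -19.63 15.31
(392, 531) -19.67 -15.09
(162, 268) 19.96 14.8
(402, 268) 19.94 -14.85
```

Grip is good: the knob's bore axis coincides with the TCP to about 0.1 mm, its yaw equals the tool yaw, and its underside is 32 mm below the TCP. Now I'll carry it to the shaft.

Request:
drive_tool:
  moves:
    - [[0,0,15],0]
    - [[0,0,45],0]
    - [[0,10,80],0]
    - [[0,35,110],5]
    - [[0,70,135],10]
    - [[0,107,155],15]
    - [[0,145,160],20]
    - [[0,183,160],25]

```text
time: 10.48
tool_pos: [543.9, -63.0, 194.6]
tcp_rot: [-180.0, -0.2, -9.9]
ft_force: [1.1, 1.4, -0.8]
finger_gap: 28.9
```

Request:
drive_tool:
  moves:
    - [[0,38,0],3]
    - [[0,76,0],5]
    - [[0,114,0],5]
    - [[0,152,0],5]
    - [[0,190,0],5]
    - [[0,228,0],5]
    - [[0,266,0],5]
    - [[0,303,0],5]

```text
time: 11.15
tool_pos: [542.2, 240.6, 191.3]
tcp_rot: [180.0, 0.0, -5.1]
ft_force: [1.1, -0.4, -0.2]
finger_gap: 29.2
```

Request:
drive_tool:
  moves:
    - [[2,2,0],0]
    - [[3,2,0],0]
    - [[3,2,0],0]
    - [[3,2,0],0]
    - [[3,2,0],0]
    - [[3,2,0],0]
    - [[3,2,0],0]
    - [[3,2,0],0]

```text
time: 11.82
tool_pos: [546.1, 240.0, 192.0]
tcp_rot: [-180.0, -0.0, -5.1]
ft_force: [0.1, 0.1, -1.1]
finger_gap: 29.1
```

```bash
python3 - <<'E'
from h import *
s=snap('wrist','w11.png'); q=r.sense();print(q['tool_pos'],q['tcp_rot'],q['ft_force'],q['finger_gap'],list(s['xyz']),list(s['orientation']))
print(proj(s,(620.5,234.6,97)))
E
```

```text
[546.11197195 240.16505225 191.92893461] [-1.79995957e+02 -8.85265122e-03 -5.11004377e+00] [ 0.07658169  0.40087837 -0.2242159 ] 29.393957537622285 [np.float64(616.5693431860055), np.float64(233.50106455956904), np.float64(312.4204763838821)] [np.float64(164.05032456481663), np.float64(-0.06887784719345563), np.float64(-95.14725226935009)]
[277.26040111 106.8522835 ]
```

View pics/w11.png

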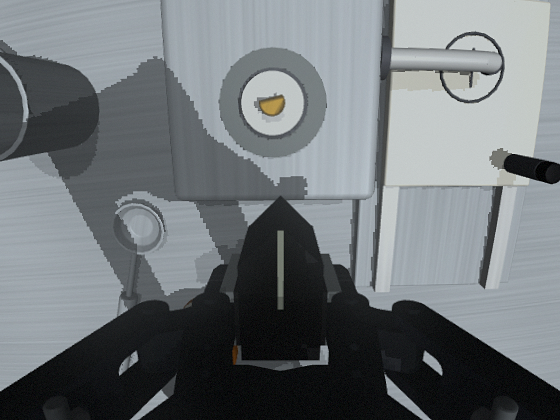

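```bash
python3 - <<'E'
from h import *
a=cv2.imread('pics/w11.png')[55:155,220:330];b=cv2.resize(a,None,fx=7,fy=6,interpolation=cv2.INTER_CUBIC)
cv2.imwrite('pics/w11c.png',np.clip(1.2*b.astype(float),0,255).astype(np.uint8))
a=cv2.imread('pics/w11.png')
h=cv2.cvtColor(a,cv2.COLOR_BGR2HSV)
m=((h[...,1]>80)&(h[...,0]>8)&(h[...,0]<35)).astype(np.uint8);m[:55]=0;m[155:]=0;m[:,:220]=0;m[:,330:]=0
cs,_=cv2.findContours(m,cv2.RETR_EXTERNAL,cv2.CHAIN_APPROX_NONE);c=max(cs,key=cv2.contourArea);print(c.reshape(-1,2).tolist())
g=cv2.cvtColor(a,cv2.COLOR_BGR2GRAY);w=(g>165).astype(np.uint8);w[:55]=0;w[155:]=0;w[:,:220]=0;w[:,330:]=0
cs,_=cv2.findContours(w,cv2.RETR_EXTERNAL,cv2.CHAIN_APPROX_NONE);c=max(cs,key=cv2.contourArea);print(cv2.minEnclosingCircle(c),cv2.fitEllipse(c))
E
```

```text
[[278, 96], [277, 97], [276, 97], [275, 97], [275, 98], [274, 99], [273, 99], [272, 98], [271, 99], [270, 99], [269, 99], [268, 99], [267, 100], [266, 100], [265, 100], [264, 100], [263, 101], [262, 101], [261, 101], [260, 101], [259, 101], [259, 102], [259, 103], [260, 104], [260, 105], [260, 106], [260, 107], [261, 108], [261, 109], [262, 110], [263, 111], [264, 112], [265, 113], [266, 113], [267, 114], [268, 114], [269, 114], [270, 114], [271, 115], [272, 115], [273, 115], [274, 114], [275, 114], [276, 114], [277, 113], [278, 113], [279, 112], [279, 111], [280, 110], [281, 109], [282, 109], [282, 108], [283, 107], [283, 106], [283, 105], [283, 104], [284, 103], [284, 102], [283, 101], [283, 100], [283, 99], [283, 98], [282, 97], [281, 96], [280, 96], [279, 96]]
((272.3798522949219, 102.41873168945312), 31.91753578186035) ((272.085205078125, 102.38017272949219), (61.23326110839844, 63.22519302368164), 174.9709014892578)
```

View pics/w11c.png

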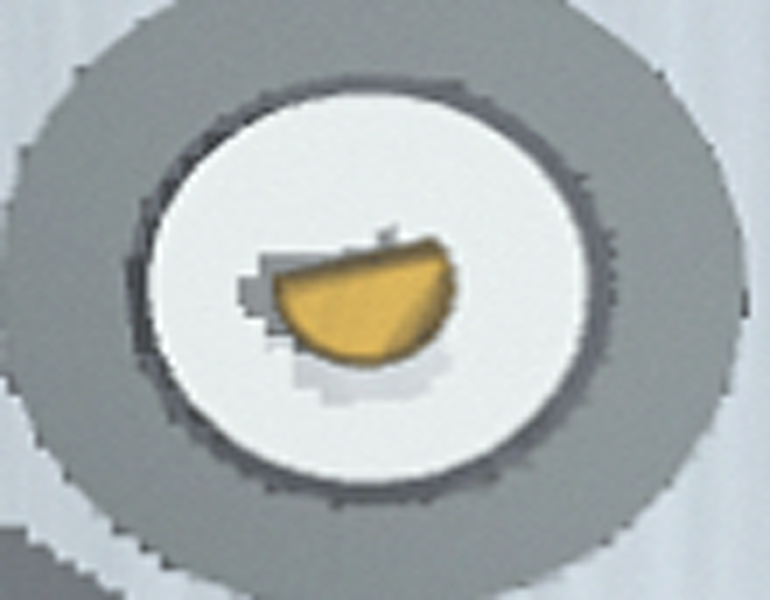

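```bash
python3 - <<'E'
from h import *
s=r.snapshot('wrist'); print(s['xyz'],r.sense()['tool_pos'])
print('collar',onz(s,272.2,102.4,97))
C=lambda u,v:(u/7+220-.4,v/6+55-.4)
for (p,q,z) in [((278,273),(432,238),98),((290,283),(450,250),113)]:
  a=onz(s,*C(*p),z);b=onz(s,*C(*q),z);d=(a-b)[:2];print(a,b,np.degrees(np.arctan2(d[1],d[0]))-90,np.linalg.norm(d))
pts=np.array([[277,97],[275,97.5],[273,98.5],[271,98.8],[269,99.2],[267,99.8],[265,100.2],[263,100.8],[261,101.2]])
w=np.array([onz(s,*p,110)[:2] for p in pts]);v=np.linalg.svd(w-w.mean(0))[2][0];print(np.degrees(np.arctan2(v[1],v[0])))
# dark bezel/collar edge scale check: collar dia
a=onz(s,272.2-31,102.4,97);b=onz(s,272.2+31,102.4,97);print(np.linalg.norm(a-b))
E
```

```text
[616.53814019 233.69093453 312.4154021 ] [546.04221365 240.33966432 191.90525918]
collar [623.35209295 237.60036586  97.        ]
[625.36660871 245.16462788  98.        ] [627.53828219 231.70344117  98.        ] 9.164480701250639 13.635237922449473
[623.76077947 243.4995185  113.        ] [625.56722379 230.51080073 113.        ] 7.9177902019632995 13.113734421729546
-81.14159132949987
37.49090754776137
```

Request:
drive_tool:
  moves:
    - [[2,-3,-10],3]
    - [[4,-7,-20],7]
    - [[6,-10,-32],11]
    - [[8,-13,-45],13.9]
    - [[8,-13,-55],13.9]
    - [[8,-13,-57],13.9]
    - [[8,-13,-57],13.9]
    - [[8,-13,-57],13.9]

```text
time: 12.58
tool_pos: [554.1, 227.9, 135.3]
tcp_rot: [-180.0, -0.0, 8.8]
ft_force: [0.4, 0.1, -0.5]
finger_gap: 29.3
```

Request:
drive_tool:
  moves:
    - [[0,0,0],0]
    - [[0,0,0],0]
    - [[0,0,0],0]
    - [[0,0,0],0]
    - [[0,0,0],0]
    - [[0,0,0],0]
    - [[0,0,0],0]
    - [[0,0,0],0]

```text
time: 13.25
tool_pos: [553.9, 227.7, 134.8]
tcp_rot: [-180.0, 0.0, 8.8]
ft_force: [0.0, -0.5, 0.2]
finger_gap: 29.4
```

```bash
python3 - <<'E'
from h import *
s=snap('wrist','w12.png'); q=r.sense();print(q['tool_pos'],q['tcp_rot'],q['ft_force'],q['finger_gap'],list(s['xyz']),list(s['orientation']))
u,v=proj(s,(623.4,237.7,100)).astype(int);print(u,v)
a=cv2.imread('pics/w12.png');y0,x0=max(v-55,0),u-60;print(x0,y0)
b=cv2.resize(a[y0:y0+110,x0:x0+120],None,fx=6,fy=5,interpolation=cv2.INTER_CUBIC)
cv2.imwrite('pics/w12c.png',np.clip(1.2*b.astype(float),0,255).astype(np.uint8))
g=cv2.cvtColor(a,cv2.COLOR_BGR2GRAY);w=(g>165).astype(np.uint8);M=np.zeros_like(w);M[y0:y0+110,x0:x0+120]=1;w*=M
cs,_=cv2.findContours(w,cv2.RETR_EXTERNAL,cv2.CHAIN_APPROX_NONE);c=max(cs,key=cv2.contourArea);e=cv2.fitEllipse(c);print(e)
print(onz(s,*e[0],97))
E
```

```text
[553.94407077 227.66843447 134.75996959] [1.79999267e+02 3.74625729e-03 8.83492520e+00] [-0.0294199   0.39191583 -0.24094365] 28.64750872861422 [np.float64(623.8545185287437), np.float64(238.16570490708455), np.float64(255.27359624358027)] [np.float64(164.0212972707148), np.float64(-0.0777987623442158), np.float64(-81.18774759882129)]
280 114
220 59
((281.0293884277344, 114.00852966308594), (82.02440643310547, 85.58049011230469), 174.70138549804688)
[623.56940285 237.47271137  97.        ]
```

View pics/w12c.png

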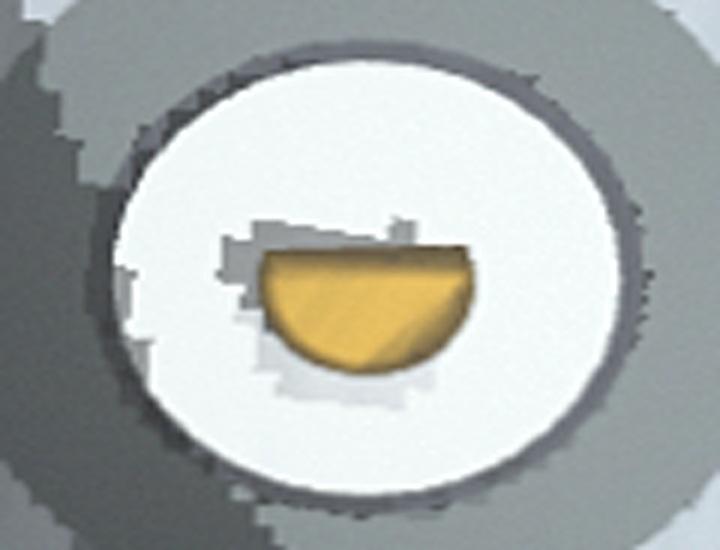

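View pics/w12.png

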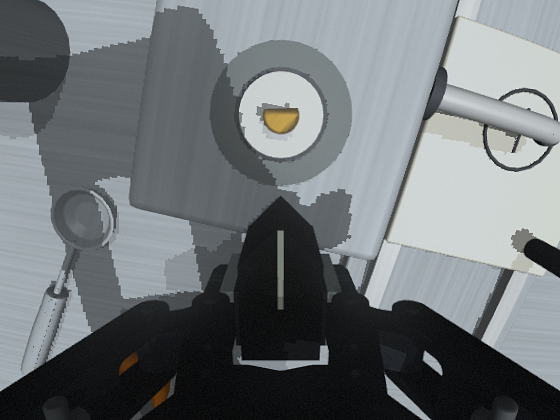

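Request:
drive_tool:
  moves:
    - [[0,0,20],0.7]
    - [[5,0.7,30],0.7]
    - [[20,2.8,30],0.7]
    - [[40,5.6,30],0.7]
    - [[58,8,30],0.7]
    - [[67,9.3,30],0.7]
    - [[69.6,9.8,30],0.7]
    - [[69.6,9.8,30],0.7]

```text
time: 13.97
tool_pos: [624.4, 237.5, 164.9]
tcp_rot: [-180.0, -0.0, 9.5]
ft_force: [-0.0, -0.2, -0.4]
finger_gap: 29.1
```

Request:
drive_tool:
  moves:
    - [[0,0,0],0]
    - [[0,0,0],0]
    - [[0,0,0],0]
    - [[0,0,0],0]
    - [[0,0,0],0]
    - [[0,0,-5],0]
    - [[0,0,-10],0]
    - [[0,0,-15],0]

```text
time: 14.63
tool_pos: [623.4, 237.5, 149.1]
tcp_rot: [180.0, 0.0, 9.5]
ft_force: [0.6, -0.1, -1.1]
finger_gap: 29.0
```

```bash
python3 - <<'E'
from h import *
s=snap('wrist','w13.png');c=snap('scene','c13.png'); q=r.sense();print(q['tool_pos'],q['tcp_rot'],q['ft_force'],q['finger_gap'])
a=cv2.imread('pics/c13.png');b=cv2.resize(a[180:330,260:420],None,fx=4.5,fy=4,interpolation=cv2.INTER_CUBIC)
cv2.imwrite('pics/c13c.png',np.clip(1.5*b.astype(float),0,255).astype(np.uint8))
E
```

```text
[622.58874007 237.1921022  147.85279978] [1.79978887e+02 1.56125743e-01 9.53888174e+00] [-0.5406367   1.10489468 -0.46862656] 29.376852806819308
```

View pics/c13c.png

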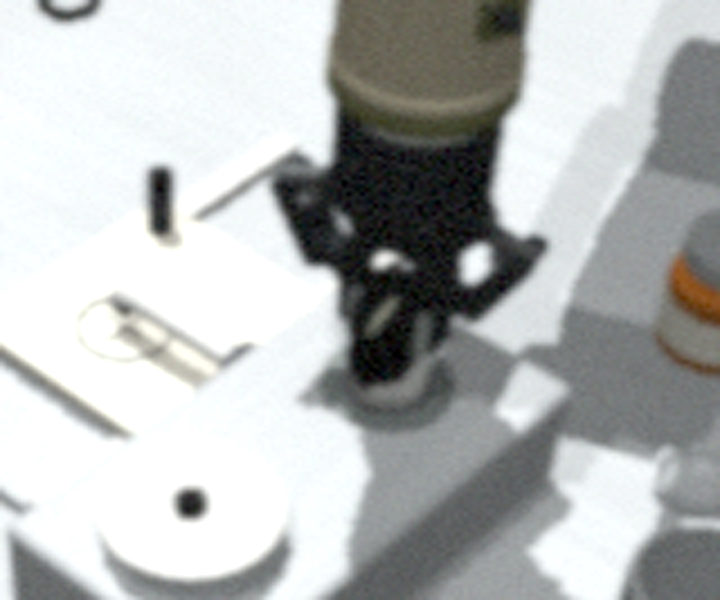

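Request:
drive_tool:
  moves:
    - [[0,0,0],0]
    - [[0,0,-1],0]
    - [[0,0,-2],0]
    - [[0,0,-3],0]
    - [[0,0,-4],0]
    - [[0,0,-5],0]
    - [[0,0,-6],0]
    - [[0,0,-7],0]

```text
time: 15.4
tool_pos: [623.6, 237.5, 142.7]
tcp_rot: [-180.0, -0.0, 9.5]
ft_force: [0.4, -0.4, -0.9]
finger_gap: 29.1
```

Request:
drive_tool:
  moves:
    - [[0,0,-1],0]
    - [[0,0,-2],0]
    - [[0,0,-3],0]
    - [[0,0,-4],0]
    - [[0,0,-4.5],0]
    - [[0,0,-5],0]
    - [[0,0,-5.5],0]
    - [[0,0,-6],0]

```text
time: 16.07
tool_pos: [623.6, 237.5, 136.8]
tcp_rot: [-180.0, -0.0, 9.5]
ft_force: [0.1, -0.3, -0.2]
finger_gap: 29.3
```

Request:
drive_tool:
  moves:
    - [[0,0,-1],0]
    - [[0,0,-2],0]
    - [[0,0,-3],0]
    - [[0,0,-4],0]
    - [[0,0,-5],0]
    - [[0,0,-6],0]
    - [[0,0,-7],0]
    - [[0,0,-7],0]

```text
time: 16.73
tool_pos: [623.4, 237.5, 129.4]
tcp_rot: [180.0, 0.0, 9.5]
ft_force: [0.8, -0.4, -0.4]
finger_gap: 28.8
```

Request:
drive_tool:
  moves:
    - [[0,0,-0.5],0]
    - [[0,0,-1],0]
    - [[0,0,-1.5],0]
    - [[0,0,-2],0]
    - [[0,0,-2.5],0]
    - [[0,0,-3],0]
    - [[0,0,-3],0]
    - [[0,0,-3],0]

```text
time: 17.4
tool_pos: [623.7, 237.5, 127.0]
tcp_rot: [-180.0, -0.0, 9.5]
ft_force: [-1.4, -0.2, 3.4]
finger_gap: 29.3
```

The spring is engaging with 3.4 N at TCP z 127, so home is about z 128.7 and the bottom should be about 122.7. Next I'll press to the bottom stop.

Request:
drive_tool:
  moves:
    - [[0,0,-1],0]
    - [[0,0,-2],0]
    - [[0,0,-3],0]
    - [[0,0,-3.5],0]
    - [[0,0,-4],0]
    - [[0,0,-4.5],0]
    - [[0,0,-4.5],0]
    - [[0,0,-4.5],0]

```text
time: 18.07
tool_pos: [623.7, 237.5, 122.9]
tcp_rot: [-180.0, -0.0, 9.5]
ft_force: [-2.8, -0.3, 6.9]
finger_gap: 29.2
```

Request:
drive_tool:
  moves:
    - [[0,0,-0.3],0]
    - [[0,0,-0.6],0]
    - [[0,0,-0.9],0]
    - [[0,0,-1.2],0]
    - [[0,0,-1.5],0]
    - [[0,0,-1.5],0]
    - [[0,0,-1.5],0]
    - [[0,0,-1.5],0]

```text
time: 18.73
tool_pos: [623.9, 237.6, 122.8]
tcp_rot: [-180.0, -0.1, 9.5]
ft_force: [-6.5, -2.8, 14.8]
finger_gap: 29.1
```

Request:
drive_tool:
  moves:
    - [[-0.2,0,0],0]
    - [[-0.4,0,0],0]
    - [[-0.6,0,0],0]
    - [[-0.6,0,0],0]
    - [[-0.6,0,0],0]
    - [[-0.6,0,0],0]
    - [[-0.6,0,0],0]
    - [[-0.6,0,0],0]

```text
time: 19.4
tool_pos: [623.7, 237.6, 122.8]
tcp_rot: [-180.0, -0.1, 9.5]
ft_force: [-4.6, -1.3, 12.8]
finger_gap: 29.3
```

```bash
python3 - <<'E'
from h import *
s=snap('wrist','w14.png');c=snap('scene','c14.png'); t=snap('top','t14.png');q=r.sense();print(q['tool_pos'],q['tcp_rot'],q['ft_force'],q['wrist_torque'],q['finger_gap'],q['time'],list(s['xyz']),list(s['orientation']))
a=cv2.imread('pics/c14.png');b=cv2.resize(a[180:330,260:420],None,fx=4.5,fy=4,interpolation=cv2.INTER_CUBIC)
cv2.imwrite('pics/c14c.png',np.clip(1.5*b.astype(float),0,255).astype(np.uint8))
b=cv2.imread('pics/w14.png');cv2.imwrite('pics/w14c.png',np.clip(2*b.astype(float),0,255).astype(np.uint8))
E
```

```text
[623.74761573 237.58186491 122.79931865] [-1.79998461e+02 -1.22046255e-01  9.53533500e+00] [-3.56595535 -2.57029028 14.66425877] [-0.38185716  0.93329008 -0.01781627] 28.968971738267143 19.55 [np.float64(693.2640440473452), np.float64(248.85399045534356), np.float64(243.4333204865282)] [np.float64(164.14497166574327), np.float64(-0.07714404576905942), np.float64(-80.4869003767629)]
```

View pics/c14c.png

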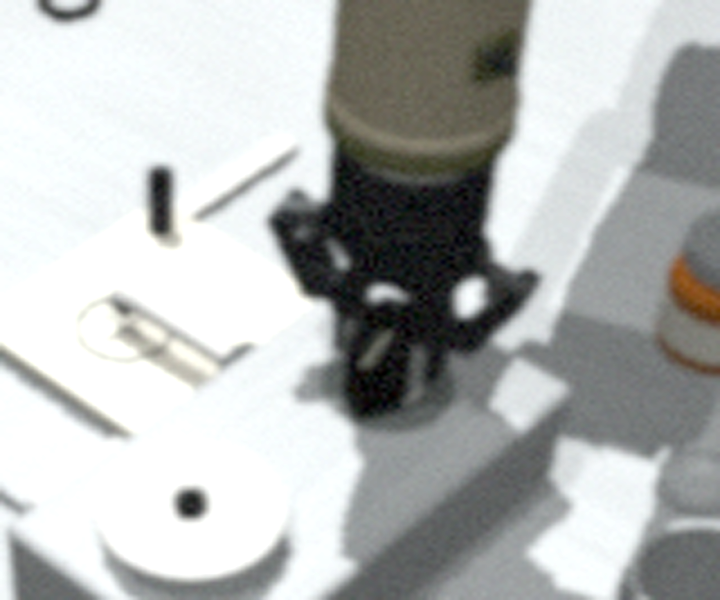

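View pics/w14c.png

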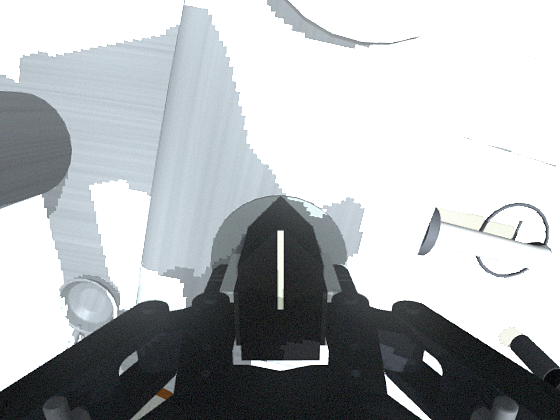

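View pics/t14.png

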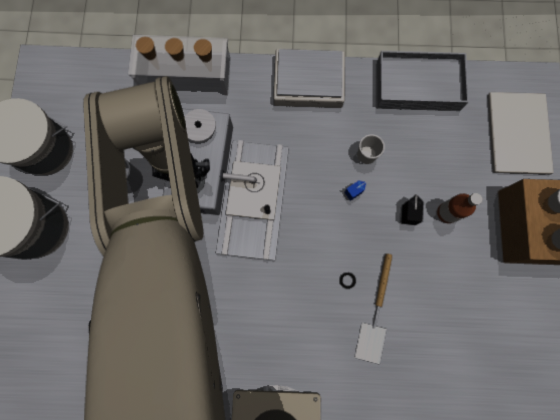

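```bash
python3 - <<'E'
from h import *
print(r.hand_in()); q=r.sense(); print(q['tool_pos'],q['ft_force'],q['time'])
E
```

```text
the job is handed in; nothing more can be done
None
the job is handed in; nothing more can be done
```

The job is done and handed in at about 19.6 s on the robot's clock. The carriage is under the spout, and the gripper is still holding the knob pressed to the bottom. The hand-in gave no verdict, so the checks below are my own.

- **Carriage:** I slid it by its handle about 78 mm. After I released it, the top camera put the cross within about 1 mm of the spout's axis along the track. The wrist camera had shown it 2 mm short just before the final 2 mm move. An early estimate of the filler's position from the top camera alone differed by about 3 mm; I went with the close wrist view.
- **Knob:** I used the smaller black one. I turned it to about +9.5° to match the shaft's flat, which my readings put between 8° and 10.4°. It slid on with no noticeable resistance.
- **Home and pressed:** The spring began to push back at the height expected for fully home. The knob then travelled 6 mm and stopped hard, and the arm is holding it there with about 14 N against the spring's 7 N. A small sideways force of 4–5 N remains.
- **Other things on the table:** Those visible in the last top picture looked unmoved. The arm hid the jug, jar and spoon from that camera; other views showed the jar and spoon undisturbed, but I had no clear view of the jug.

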